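# Unlatch the fuse carrier and hold it out of the fuse box

## Robot

A 6-joint arm with a two-finger parallel gripper is mounted at the origin on the work surface. World frame = base frame: x ahead of the robot, y to its left, z up, the work surface at z = 0. Lengths are in m, angles in degrees, forces in N, time in s.
With the tool pointing down it reaches from about 0.35 to 0.875 m from the base axis. Payload 4.2 kg.
Tool frame: the origin (TCP) lies on the front face of the gripper's body, between the roots of the fingers; the fingertips stand 70 mm ahead of it and the grasp point (between the pads) lies 51 mm ahead of it; x points along the fingers, y is the direction in which the jaws open and shut, and the axes are right-handed (so a half turn about x gives the same grasp; the last joint's range is limited). The gripper opens to 87 mm and grips with 3 to 60 N. Pads are 19 mm wide; open, the fingers measure 117 mm over their backs; the gripper's body (75 mm by 190 mm) begins 51 mm behind the grasp point.
Start: joints at [84.145, 22.042, 0.453, 0, -68.411, -14.817], TCP at [0.221, 0.585, 0.292] pointing down, gripper open.
Joint ranges: [-179.83, 179.83], [-69.29, 118.12], [-61.27, 80.66], [-181.25, 117.63], [-171.15, -9.14], [-177.46, 177.46]. Speed limits (degrees/s): [159.86, 159.86, 180, 180, 180, 180].

## Interface

Orientations are given as a 3x3 rotation matrix whose columns are the frame's x, y, z axes.
In Python, from station import r, viewer, spotter gives the robot as it stands.
- The arm moves only by the tool move_arm, never from a script. Its argument "series" is a list that holds one entry, the list of rows, each a list of 7 numbers: the turn, a rotation vector about the world's x, y, z scaled (see below), then the shift along the world's x, y, z scaled (see below), then the opening, from 0 (shut) to 1 (fully open). A call has 1 to 20 rows; each row shifts and turns the pose as measured when the row begins; what a row does not reach is not made up. The controller multiplies each number of a shift by 60 mm and each number of a turn by 8 degrees. A row lasts 1/8 s, in which the tool goes at most 62.5 mm and 10.7 degrees, less where a joint would pass 70% of its speed; a pose out of reach is approached as far as the arm can. A call with a number of a shift or a turn outside -1 to 1 is refused whole. A call with a gripper value outside its range is refused whole. The fingers move at their own pace and stop on an object; the grip force is fixed at half the most. Time passes only in rows, so rows that do not move let the fingers close. It gives the time, the measured TCP pose, the force and the opening at its end, in the units of the state.
- r.sense(): the state, without advancing time (a new reading comes with each control period).
- viewer.capture(name): name is "scene" or "top" or "wrist"; returns (picture, depth): 420x560x3 uint8, red, green, blue; 420x560 float32, m along the optical axis (not along the pixel's ray), 0 where there is no reading.
- viewer.camera_params(name): a dict with "mtx" (3x3 intrinsics, pixels), "pose" (4x4, takes a point from camera to world coordinates). Camera axes: x right, y down, z forward; pixel columns grow to the right and rows downward; lengths in m; the calibration is good to about 2 mm. A picture is of the moment at which its call begins: read the wrist's pose just before it. camera_params takes no time and is no camera call; for the wrist camera it gives the pose at the moment of the call.
- r.finish_job(): hands the job in, once; it reports no verdict.
Trained networks look in the newest picture that a camera, given by its name, has taken for a name from the list of things; names that differ only in an ending like _2 or _b are one class to them, and where a whole thing is asked for, a point or a joint stands for the part that bears it (a point fixed in the world has none). Each returns a list of dicts, best first, with "conf" (0 to 1); they miss things now and then, are a little off and sometimes report something else, mostly with a low value. They report only what shows in the picture. A call takes as long as a camera call. They do not tell look-alikes from the thing itself.
- spotter.find_in(camera, name): "centre" ([column, row] in pixels, amid what is visible of it).
- spotter.trace(camera, name): "mask" (420x560 bool, what is visible of it) and "centre" ([column, row] in pixels, amid what is visible of it).
The state is a dict: "time_s": time; "joints": joint angles; "joint_velocities": joint speeds; "effort": joint torques, N m; "tcp_pos": TCP position; "ee_rot": TCP orientation; "wrist_force": force on the tool from outside, world axes, zero at the start; "moment": the same for the moment, N m; "gripper_width": opening from 0.0 (shut) to 1.0 (fully open).
Only numpy, scipy, OpenCV 4.12 (cv2) and the standard library are available. Lean on these libraries where they do the work, as an engineer would, in place of code of your own. Each camera call takes 0.05 s, during which the arm holds its last target.

## Task

Push the fuse box's steel retainer strip off the black fuse carrier until you feel it come up against its stop. Then pinch the carrier's two opposed side catches together with the fingers, lift the carrier straight out and finish still holding it by the pinched catches, upright and still, about a hand's width (10 cm) above its seat. Leave everything else on the trolley where it is.

Things in the scene. Friction and masses are not known exactly. Their poses are not given: they have to be found in the camera images.
- fusebox: Grey fuse box, fixed to the trolley: base plate 230 (x) x 150 (y) x 10 mm. Origin: centre of its underside, on the work surface; z up; x is the way the retainer strip is pushed open, roughly away from the robot. The carrier's socket is at x = -30 mm, y = 0. Three fixed relays at x = -84 to -108 mm are 36 mm high; a row of blade fuses at y = 43 to 61 mm, x = 27 to 81 mm, is 24 mm high.
- seat (a point): Centre of the carrier's seat on the plate, 10 mm above the work surface. 32 to 44 mm to either side (y), over 34 mm of x, two metal ledges hold the catch hooks down; ledge tops are 31.5 mm above the work surface, and outside them is only the plate. At the x ends slotted guides (tops 40 mm above the work surface) guide the carrier, with 1.5 mm of play, for the first 30 mm of lift.
- strip_guide (a point): Middle of the top of the metal guide block in which the retainer strip runs: 34 (x) x 42 (y) mm, top 84.5 mm above the work surface.
- carrier: Black plastic fuse carrier, a loose block 60 (x) x 38 (y) x 62 mm high (72 mm along x at the foot), with a grey spring catch on its +y and its -y side; 0.15 to 0.35 kg. Origin: centre of its underside, at the start 10 mm above the work surface; axes as the fuse box's. Locked down unless both catches are pressed in and the strip is off its top.
- catch_left_part (a joint): Catch on the carrier's +y side, slides inward: 0 sprung out, 0.006 m fully pressed. Spring 2.7 N out to 5.4 N fully pressed. Its hook is off the ledge from about 0.004 m of press.
- catch_right_part (a joint): The same catch on the carrier's -y side.
- catch_left_pad (a point): Centre of the outer pressing face of the left catch: face normal to y, 26 mm wide along x, free from 21.5 mm (ledge top) to 56 mm above the carrier's underside; this point is 46 mm above it. The two faces are 60 mm apart when out, 48 mm when fully pressed.
- catch_right_pad (a point): The same point on the right catch.
- retainer_strip (a joint): Steel strip 24 mm wide, 4 mm thick, lying along x 3 mm over the carrier's top (underside 75 mm above the work surface), so the carrier cannot rise. Slides along the fuse box's +x, friction about 3 N, stays where left. 0: fully over the carrier; starts at 0 to 0.012 m; its firm hidden stop is at about 0.05 m. Only near the stop is its nose off the carrier; open means within 4 mm of the stop.
- retainer_tab (a point): Upper edge of the face to push (facing the fuse box's -x) of the upright steel tab near the strip's nose, middle of its width: tab 30 mm wide along y, 8 mm thick along x, standing 79 to 105 mm above the work surface. Moves with the strip.
- relay: Bystander: loose black relay, 28 x 28 x 30 mm, standing on the fuse box's plate. Origin: centre of underside.
- socket: Bystander: steel socket, ring 28 mm across, 38 mm high, standing beside the fuse box (+y side). Origin: centre of underside.
- screwdriver: Bystander: screwdriver lying beside the fuse box (-y side).
- wrench: Bystander: steel wrench lying on the left of the trolley.
- jar: Bystander: closed clear jar, 64 mm across, 85 mm high, near the left or right edge. Origin: centre of underside.
- can: Bystander: can 66 mm across, 150 mm high, near the left or right edge. Origin: centre of underside.
- cup: Bystander: white plastic cup 72 mm across, 60 mm high, on the right. Origin: centre of underside.
Mind the look-alikes: they are no part of the job. What is shaped like the carrier but blue or orange is not meant.

How it is judged:
By the outcome, as a careful person would: the job done as asked, in the order asked, and still so for the second after the job is handed in, while the arm keeps its last pose, push and grip.
It also fails if it takes over 48 s, if anything falls off the work surface, if the arm or the gripper's body presses on something with over 40 N, if the wrist force passes 120 N, or if a joint passes its speed limit or range.

## Working session

There is one attempt and no reset: what is moved stays moved. The work goes in short steps, Python scripts to look and compute and a tool call to move; the robot and the scene stay as the last step left them, time stands still between calls to the robot, and variables do not carry over. Pictures are saved under pics/ and viewed, and the job is handed in when it is done.

Besides the shell and the picture viewer there is one more tool, called after "Emit:" as name(argument=value, ...) on one line, values as JSON. move_arm: Moves the arm, as the interface text tells. Its arguments: {"type":"object","properties":{"series":{"type":"array","items":{"type":"array","items":{"type":"array","items":{"type":"number","minimum":-1,"maximum":1}}}}},"required":["series"]}

```bash
ls; mkdir -p pics; python3 - <<'E'
from station import r, viewer, spotter
import cv2, numpy as np
s=r.sense(); print(s['time_s'],s['tcp_pos'],s['ee_rot'],s['gripper_width'],s['wrist_force'])
for c in ("scene","top"):
    p,d=viewer.capture(c); cv2.imwrite(f"pics/{c}0.png",p[:,:,::-1]); np.savez(f"pics/{c}0.npz",p=p,d=d)
    k=viewer.camera_params(c); print(c,k)
    for n in ("fusebox","carrier","retainer_tab","catch_left_pad","strip_guide","seat","retainer_strip","catch_right_pad"):
        try: print(n,[(np.round(x['centre']),round(x['conf'],2)) for x in spotter.find_in(c,n)][:3])
        except Exception as e: print(n,e)
print(r.sense()['time_s'])
E
```

```text
pics
0.0 [0.22046028 0.58436192 0.29116887] [[-6.71621195e-04 -3.53211695e-01 -9.35543183e-01]
 [-2.03087660e-03 -9.35540983e-01  3.53212323e-01]
 [-9.99997712e-01  2.13719764e-03 -8.90002137e-05]] 0.9966237169316137 [-0.5107536  -0.34766142  0.09910026]
scene {'mtx': array([[506.13376753,   0.        , 275.28272269],
       [  0.        , 506.13376753, 201.88204225],
       [  0.        ,   0.        ,   1.        ]]), 'pose': array([[-0.20164417,  0.62173241, -0.75682788,  1.54893956],
       [ 0.97931361,  0.11467301, -0.16671816,  0.23880706],
       [-0.01686635, -0.77478959, -0.63199416,  0.94771256],
       [ 0.        ,  0.        ,  0.        ,  1.        ]])}
fusebox []
carrier [(array([364., 246.]), 0.91), (array([292., 211.]), 0.87), (array([360., 203.]), 0.65)]
retainer_tab [(array([284., 200.]), 0.52)]
catch_left_pad [(array([293., 209.]), 0.67), (array([365., 252.]), 0.63), (array([210., 237.]), 0.51)]
strip_guide [(array([284., 225.]), 0.87)]
seat [(array([281., 226.]), 0.84), (array([284., 196.]), 0.39)]
retainer_strip [(array([252., 230.]), 0.69), (array([283., 200.
[... 318 characters left out ...]
0524945,  0.02328831,  0.00218228],
       [-0.02239599, -0.1315328 , -0.9910588 ,  1.19939223],
       [ 0.        ,  0.        ,  0.        ,  1.        ]])}
fusebox [(array([278., 220.]), 0.89)]
carrier [(array([279., 230.]), 0.81), (array([202., 193.]), 0.71), (array([205., 257.]), 0.65)]
retainer_tab [(array([281., 220.]), 0.62), (array([282., 220.]), 0.41)]
catch_left_pad [(array([284., 218.]), 0.53), (array([202., 185.]), 0.52), (array([197., 264.]), 0.43)]
strip_guide [(array([284., 220.]), 0.85), (array([314., 261.]), 0.63)]
seat [(array([282., 221.]), 0.82), (array([274., 232.]), 0.24)]
retainer_strip []
catch_right_pad [(array([202., 205.]), 0.65), (array([216., 253.]), 0.58)]
0.9
```

```bash
python3 - <<'E'
import cv2
a=cv2.imread('pics/top0.png')[140:310,170:390]; cv2.imwrite('pics/top0c.png',cv2.resize(a,None,fx=3.6,fy=3.5,interpolation=cv2.INTER_CUBIC))
a=cv2.imread('pics/scene0.png')[150:320,190:410]; cv2.imwrite('pics/scene0c.png',cv2.resize(a,None,fx=3.6,fy=3.5,interpolation=cv2.INTER_CUBIC))
E
```

```text
(no output)
```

View pics/top0.png

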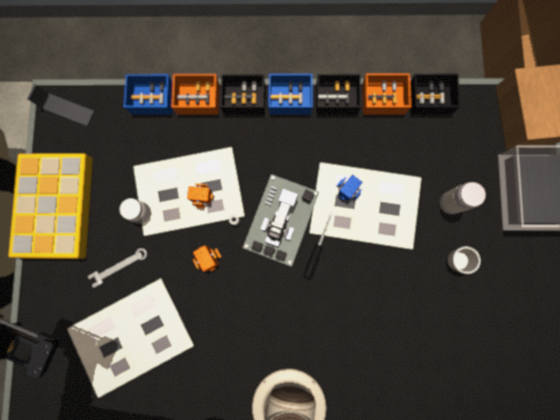

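View pics/scene0.png

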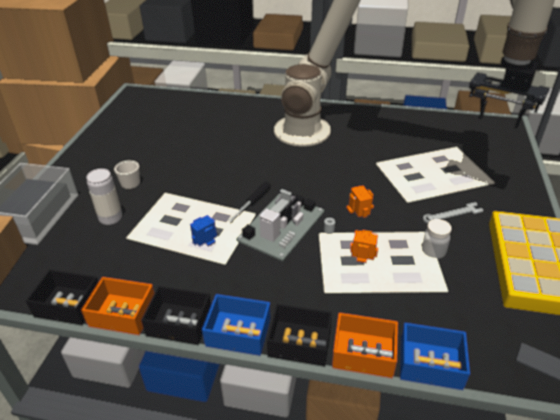

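```bash
sleep 1
```

```text
(no output)
```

View pics/top0c.png

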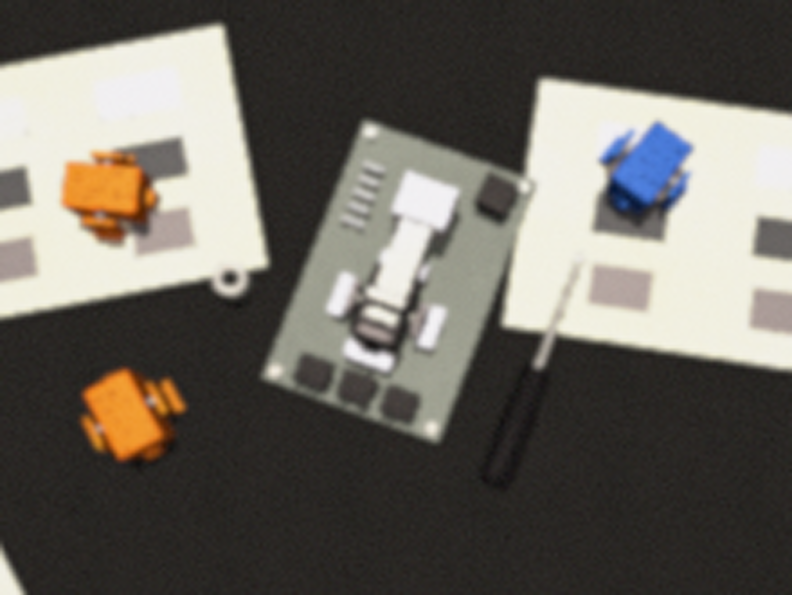

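View pics/scene0c.png

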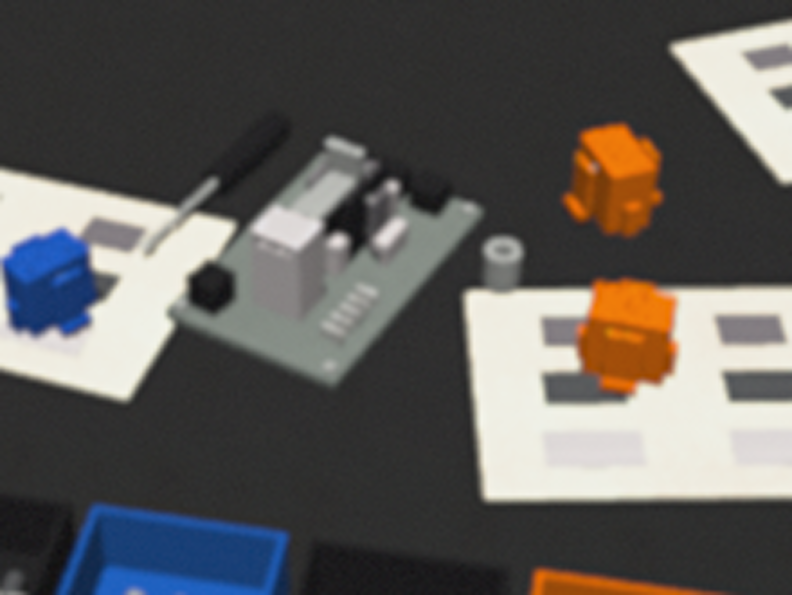

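```bash
cat > h.py <<'E'
import numpy as np, cv2
def cloud(d,k):
    v,u=np.mgrid[:d.shape[0],:d.shape[1]]; m=k['mtx']
    P=np.stack([(u-m[0,2])/m[0,0]*d,(v-m[1,2])/m[1,1]*d,d],-1)
    return P@k['pose'][:3,:3].T+k['pose'][:3,3]
def ray(px,k,z):
    m=k['mtx']; a=np.array([(px[0]-m[0,2])/m[0,0],(px[1]-m[1,2])/m[1,1],1]); a=k['pose'][:3,:3]@a; o=k['pose'][:3,3]
    return o+a*(z-o[2])/a[2]
E
python3 - <<'E'
from h import *
from station import viewer
f=np.load('pics/top0.npz'); k=viewer.camera_params('top')
C=[(170+x/3.6,140+y/3.5) for x,y in [(365,122),(533,182),(437,440),(263,378)]]
Q=np.array([ray(c,k,.01) for c in C]);print(Q.round(4)); c=Q.mean(0)
fx=(Q[0]+Q[1]-Q[2]-Q[3])/2; fy=(Q[0]+Q[3]-Q[1]-Q[2])/2
print(c,np.linalg.norm(fx),np.linalg.norm(fy),np.degrees(np.arctan2(fx[1],fx[0])),np.degrees(np.arctan2(-fy[0],fy[1])))
W=cloud(f['d'],k)
sel=(f['d']>0)&(np.hypot(W[...,0]-c[0],W[...,1]-c[1])<.16)
w=W[sel]; col=f['p'][sel].astype(int)
m=(w[:,2]>.004)&(w[:,2]<.017)&(col.sum(1)>200)
print(np.median(w[m,2]),m.sum()); print(cv2.minAreaRect(w[m,:2].astype(np.float32)))
t=np.arctan2(fx[1],fx[0]);R=np.array([[np.cos(t),-np.sin(t)],[np.sin(t),np.cos(t)]])
L=(w[:,:2]-c[:2])@R
for h in [.07,.09]:
  s=(w[:,2]>h)&(w[:,2]<.13); print(h,s.sum(), L[s].min(0),L[s].max(0))
for a,z in sorted([(tuple((l*1000).round()),round(z*1000)) for l,z in zip(L,w[:,2]) if z>.06]): print(a,z,end=';')
E
```

```text
[[ 0.6447  0.0544  0.01  ]
 [ 0.5943 -0.0819  0.01  ]
 [ 0.3812 -0.0054  0.01  ]
 [ 0.4304  0.1335  0.01  ]]
[0.5126125 0.0251491 0.01     ] 0.22740429277574958 0.14632217234121797 -20.00526526511081 -19.896385580208154
0.010032920662639278 3111
((0.527907133102417, 0.01974545419216156), (0.2741924226284027, 0.29229190945625305), 30.250743865966797)
0.07 606 [-0.0591277  -0.02920675] [0.07466583 0.02107395]
0.09 41 [-0.02930502 -0.013953  ] [0.05210522 0.02082434]
(np.float64(-59.0), np.float64(-12.0)) 72;(np.float64(-59.0), np.float64(-2.0)) 63;(np.float64(-59.0), np.float64(3.0)) 70;(np.float64(-59.0), np.float64(12.0)) 72;(np.float64(-58.0), np.float64(-14.0)) 75;(np.float64(-58.0), np.float64(-5.0)) 65;(np.float64(-58.0), np.float64(0.0)) 75;(np.float64(-58.0), np.float64(9.0)) 70;(np.float64(-58.0), np.float64(15.0)) 74;(np.float64(-58.0), np.float64(18.0)) 68;(np.float64(-57.0), np.float64(-17.0)) 68;(np.float64(-57.0), np.float64(-11.0)) 75;(np.float64(-57.0), np.float64(-8.0)) 71;(np.float64(-57.0), np.float64(-2.0)) 71;(np.float64(-57.0), np.float64(7.0)) 72;(np.float64(-56.
[... 26203 characters left out ...]
.float64(2.0)) 86;(np.float64(72.0), np.float64(11.0)) 85;(np.float64(72.0), np.float64(17.0)) 83;(np.float64(73.0), np.float64(-18.0)) 85;(np.float64(73.0), np.float64(-15.0)) 82;(np.float64(73.0), np.float64(-1.0)) 86;(np.float64(73.0), np.float64(5.0)) 87;(np.float64(73.0), np.float64(8.0)) 85;(np.float64(73.0), np.float64(14.0)) 84;(np.float64(74.0), np.float64(-21.0)) 68;(np.float64(74.0), np.float64(-20.0)) 86;(np.float64(74.0), np.float64(-12.0)) 85;(np.float64(74.0), np.float64(-3.0)) 85;(np.float64(74.0), np.float64(3.0)) 86;(np.float64(74.0), np.float64(20.0)) 86;(np.float64(75.0), np.float64(-6.0)) 85;(np.float64(75.0), np.float64(12.0)) 82;(np.float64(75.0), np.float64(18.0)) 86;
```

Emit:
move_arm(series=[[[0,0,0.09,0.357,-0.817,0,0],[0,0,0,0.357,-0.817,0,0],[0,0,0,0.357,-0.817,0,0],[0,0,0,0.357,-0.817,0,0],[0,0,0,0.357,-0.817,0,0],[0,0,0,0.357,-0.817,0,0],[0,0,0,0.357,-0.817,0,0],[0,0,0,0.357,-0.817,0,0],[0,0,0,0.357,-0.817,0,0],[0,0,0,0.357,-0.817,0,0],[0,0,0,0.357,-0.817,0,0],[0,0,0,0,0,0,0]]])

```text
time_s: 2.4
tcp_pos: [0.4605, 0.0288, 0.2942]
ee_rot: [[0.008, -0.338, -0.941], [0.005, -0.941, 0.338], [-1.0, -0.007, -0.006]]
wrist_force: [0.1, -0.1, -0.2]
gripper_width: 0.012
```

```bash
python3 - <<'E'
from station import r, viewer, spotter
from h import *
k=viewer.camera_params('wrist'); p,d=viewer.capture('wrist'); cv2.imwrite('pics/w1.png',p[:,:,::-1]); np.savez('pics/w1.npz',p=p,d=d,pose=k['pose'],mtx=k['mtx'])
s=r.sense();print(s['tcp_pos'],s['ee_rot'].round(4).tolist())
W=cloud(d,k); c=np.array([.5126,.0251]); R=np.array([[.9397,.342],[-.342,.9397]])
L=(W[...,:2]-c)@R.T; ok=(d>0)
def rep(n,m): q=L[m&ok]; print(n,len(q),np.percentile(q,[1,50,99],axis=0).round(4).tolist(), np.median(W[m&ok][:,2]).round(4)) if len(q) else print(n,0)
z=W[...,2]; near=(abs(L[...,0])<.12)&(abs(L[...,1])<.08)
rep('tab',near&(z>.099)&(z<.112)&(L[...,0]<.03))
rep('guide',near&(z>.0815)&(z<.09)&(L[...,0]>.03))
rep('catch',near&(z>.06)&(z<.07)&(L[...,0]<.03)&(abs(L[...,1])>.022))
rep('cartop',near&(z>.069)&(z<.074)&(L[...,0]<.03))
E
```

```text
[0.46008024 0.03003713 0.29425314] [[0.0078, -0.3357, -0.9419], [0.005, -0.9419, 0.3357], [-1.0, -0.0074, -0.0057]]
tab 268 [[-0.0284, 0.0023], [-0.0174, 0.0146], [-0.0061, 0.0268]] 0.1042
guide 1509 [[0.0306, -0.0626], [0.0471, -0.0382], [0.0685, -0.0152]] 0.0837
catch 189 [[-0.0509, -0.0422], [-0.0052, 0.0372], [0.0236, 0.0481]] 0.0654
cartop 854 [[-0.0513, -0.0132], [-0.0304, 0.0236], [0.011, 0.0467]] 0.0713
```

View pics/w1.png

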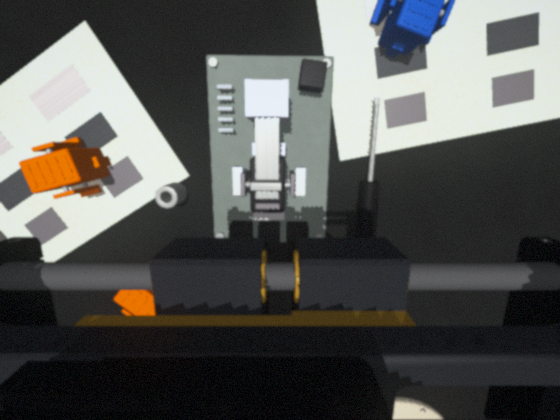

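```bash
cat >> h.py <<'E'
c0=np.array([.5126,.0251]); R0=np.array([[.9397,-.342],[.342,.9397]])
def report(d,k):
    W=cloud(d,k); L=(W[...,:2]-c0)@R0.T; ok=(d>0); z=W[...,2]; near=(abs(L[...,0])<.12)&(abs(L[...,1])<.08)&ok
    def rep(n,m):
        q=L[m]
        if len(q)<5: return print(n,0)
        print(n,len(q),(1000*np.percentile(q,[2,50,98],axis=0)).round(1).tolist(), np.median(z[m]).round(4))
        a=q.copy(); r=cv2.minAreaRect((a*1000).astype(np.float32)); print('   rect',np.round(r[0],1),np.round(r[1],1),round(r[2],1))
    rep('tab',near&(z>.099)&(z<.112)&(L[...,0]<.04)&(abs(L[...,1])<.025))
    rep('guide',near&(z>.0815)&(z<.09)&(L[...,0]>.04)&(abs(L[...,1])<.03))
    x,y=L[...,0],L[...,1]
    rep('catchL',near&(z>.058)&(z<.07)&(x<.0)&(x>-.06)&(y>.022))
    rep('catchR',near&(z>.058)&(z<.07)&(x<.0)&(x>-.06)&(y<-.022))
    rep('cartop',near&(z>.068)&(z<.0745)&(x<.01)&(abs(y)<.022))
    rep('ledgeL',near&(z>.028)&(z<.035)&(x<.0)&(x>-.06)&(y>.03))
    rep('ledgeR',near&(z>.028)&(z<.035)&(x<.0)&(x>-.06)&(y<-.03))
E
python3 - <<'E'
from h import *
f=np.load('pics/w1.npz'); report(f['d'],dict(mtx=f['mtx'],pose=f['pose']))
E
```

```text
tab 268 [[-26.7, -14.2], [-22.6, 0.2], [-18.9, 14.8]] 0.1042
   rect [-22.8   0.4] [ 8.1 29.1] 0.4
guide 1632 [[43.5, -20.4], [60.6, -0.1], [76.8, 19.8]] 0.0837
   rect [60.2 -0.4] [34.1 41.9] 0.2
catchL 140 [[-39.3, 22.9], [-26.3, 26.9], [-14.1, 30.1]] 0.0649
   rect [-26.8  26.4] [ 7.5 25.7] 88.6
catchR 127 [[-39.0, -29.5], [-26.3, -27.1], [-14.1, -22.9]] 0.0649
   rect [-26.5 -26.2] [25.3  6.6] 0.6
cartop 896 [[-56.3, -18.4], [-41.5, -2.1], [1.3, 18.5]] 0.0712
   rect [-26.9  -0.2] [37.7 59.9] 88.9
ledgeL 224 [[-42.8, 32.6], [-24.5, 39.2], [-10.2, 43.9]] 0.0308
   rect [-26.5  38.1] [12. 33.] 89.6
ledgeR 286 [[-43.6, -43.4], [-26.5, -37.7], [-10.9, -31.9]] 0.0309
   rect [-26.8 -37.8] [12.  33.8] 90.0
```

Emit:
move_arm(series=[[[-0.036,0.056,-0.04,-0.063,0.263,0,0],[0,0,0,0,0,-0.8,0],[0,0,0,0,0,-0.8,0],[0,0,0,0,0,-0.6,0],[0,0,0,0,0,0,0]]])

```text
time_s: 3.08
tcp_pos: [0.4554, 0.0517, 0.1615]
ee_rot: [[0.006, -0.333, -0.943], [0.003, -0.943, 0.333], [-1.0, -0.005, -0.005]]
wrist_force: [-0.2, -0.8, 1.3]
gripper_width: 0.008
```

Emit:
move_arm(series=[[[-0.02,0.043,-0.06,-0.03,-0.082,-0.02,0],[0,0,0,0,0,0,0]]])

```text
time_s: 3.32
tcp_pos: [0.4549, 0.0482, 0.163]
ee_rot: [[0.005, -0.339, -0.941], [0.002, -0.941, 0.339], [-1.0, -0.003, -0.004]]
wrist_force: [0.4, -0.5, 0.8]
gripper_width: 0.005
```

Emit:
move_arm(series=[[[0,0.02,0,0.303,-0.142,-0.05,0],[0,0,0,0.1,-0.036,0,0],[0,0,0,0.1,-0.036,0,0],[0,0,0,0.1,-0.036,0,0],[0,0,0,0.1,-0.036,0,0]]])

```text
time_s: 3.95
tcp_pos: [0.4963, 0.0317, 0.1625]
ee_rot: [[0.002, -0.34, -0.941], [0.005, -0.941, 0.34], [-1.0, -0.006, -0.0]]
wrist_force: [-2.3, 2.3, -1.4]
gripper_width: 0.009
```

Emit:
move_arm(series=[[[0,0,0,0.1,-0.036,-0.02,0],[0,0,0,0.1,-0.036,-0.02,0]]])

```text
time_s: 4.2
tcp_pos: [0.5094, 0.0268, 0.161]
ee_rot: [[0.003, -0.339, -0.941], [0.004, -0.941, 0.339], [-1.0, -0.005, -0.001]]
wrist_force: [-3.1, 1.3, 3.0]
gripper_width: 0.006
```

Emit:
move_arm(series=[[[0,0,0,0.1,-0.036,0,0]]])

```text
time_s: 4.32
tcp_pos: [0.5157, 0.0244, 0.161]
ee_rot: [[0.003, -0.339, -0.941], [0.004, -0.941, 0.339], [-1.0, -0.005, -0.001]]
wrist_force: [-3.1, 1.5, -0.4]
gripper_width: 0.005
```

Emit:
move_arm(series=[[[0,0,0,0.07,-0.025,0,0]]])

```text
time_s: 4.45
tcp_pos: [0.5204, 0.0227, 0.1609]
ee_rot: [[0.003, -0.339, -0.941], [0.004, -0.941, 0.339], [-1.0, -0.005, -0.001]]
wrist_force: [-1.8, 1.0, 1.7]
gripper_width: 0.004
```

Emit:
move_arm(series=[[[0,0,0,0.07,-0.025,0,0]]])

```text
time_s: 4.58
tcp_pos: [0.5223, 0.0218, 0.1607]
ee_rot: [[-0.004, -0.341, -0.94], [0.005, -0.94, 0.341], [-1.0, -0.004, 0.006]]
wrist_force: [-18.9, 16.0, 16.5]
gripper_width: 0.007
```

Emit:
move_arm(series=[[[0,0,0,0.02,-0.007,0,0]]])

```text
time_s: 4.7
tcp_pos: [0.5222, 0.0219, 0.1609]
ee_rot: [[-0.007, -0.341, -0.94], [0.006, -0.94, 0.341], [-1.0, -0.003, 0.009]]
wrist_force: [-6.0, 5.2, 3.6]
gripper_width: 0.005
```

Emit:
move_arm(series=[[[0,0,0,-0.25,0.09,0,0],[0,0,0,-0.25,0.09,0.3,0],[0,0,0,-0.3,0.109,0.9,1],[0,0,0,-0.3,0.109,0.8,1],[-0.03,0,0,0,0,0,1],[0,0,0,0,0,0,1]]])

```text
time_s: 5.45
tcp_pos: [0.4556, 0.0464, 0.2845]
ee_rot: [[0.004, -0.339, -0.941], [0.002, -0.941, 0.339], [-1.0, -0.004, -0.003]]
wrist_force: [0.2, 0.2, -0.4]
gripper_width: 0.373
```

```bash
python3 - <<'E'
from station import r, viewer, spotter
from h import *
s=r.sense();print(s['tcp_pos'],s['ee_rot'].round(4).tolist(),s['gripper_width'])
k=viewer.camera_params('wrist'); p,d=viewer.capture('wrist'); cv2.imwrite('pics/w2.png',p[:,:,::-1])
report(d,k)
print('TOP'); p,d=viewer.capture('top'); report(d,viewer.camera_params('top'))
p,d=viewer.capture('scene'); cv2.imwrite('pics/s2.png',p[:,:,::-1])
E
```

```text
[0.45563889 0.0463893  0.28452953] [[0.0045, -0.3391, -0.9407], [0.0022, -0.9407, 0.3391], [-1.0, -0.0036, -0.0034]] 0.37307642807669933
tab 337 [[21.2, -14.8], [25.3, 0.2], [28.9, 14.3]] 0.1042
   rect [25.1 -0.3] [ 7.8 29.4] 0.2
guide 1816 [[43.3, -20.3], [60.3, 0.3], [76.3, 20.1]] 0.0838
   rect [60.  -0.3] [42.1 34.2] 89.2
catchL 140 [[-38.9, 22.7], [-26.3, 27.4], [-13.9, 29.9]] 0.0649
   rect [-26.4  26.2] [ 7.3 25.3] 89.5
catchR 144 [[-38.8, -29.6], [-26.8, -26.6], [-14.4, -22.5]] 0.065
   rect [-27. -26.] [26.   7.2] 1.3
cartop 2081 [[-55.1, -17.8], [-25.4, 0.1], [1.8, 18.6]] 0.0714
   rect [-27.    0.1] [37.7 59.9] 89.4
ledgeL 266 [[-42.7, 33.7], [-26.2, 38.8], [-10.2, 43.7]] 0.0307
   rect [-26.5  38.4] [10.6 33. ] 88.3
ledgeR 283 [[-43.6, -43.6], [-26.0, -38.3], [-10.0, -32.6]] 0.0307
   rect [-26.9 -38.1] [34.  11.8] 0.2
TOP
tab 9 [[20.2, -14.1], [23.1, -10.2], [26.6, -3.8]] 0.1036
   rect [24.2 -9. ] [12.7  4.1] 68.5
guide 201 [[41.3, -19.7], [59.5, 1.1], [107.6, 20.2]] 0.0849
   rect [76.9  0.1] [41.5 72.8] 89.3
catchL 0
catchR 0
cartop 0
ledgeL 0
ledgeR 0
```

View pics/w2.png

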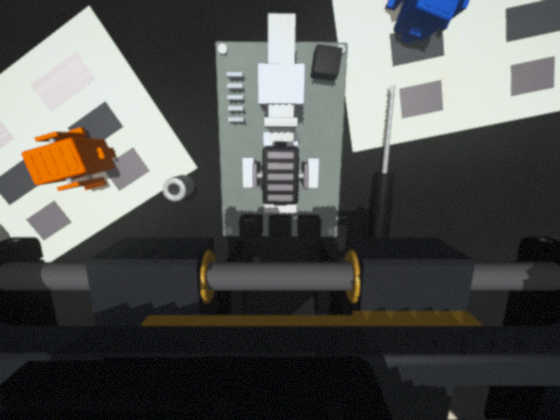

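Emit:
move_arm(series=[[[-0.015,0.03,-0.01,0.51,-0.193,-0.4,1],[0,0,0,0,0,-0.8,1],[0,0,0,0,0,-0.7,1],[0,0,0,0,0,0,1],[0,0,0,0,0,0,1]]])

```text
time_s: 6.22
tcp_pos: [0.4884, 0.0332, 0.1642]
ee_rot: [[-0.005, -0.342, -0.94], [-0.004, -0.94, 0.342], [-1.0, 0.005, 0.004]]
wrist_force: [0.6, 1.0, 0.5]
gripper_width: 0.987
```

Emit:
move_arm(series=[[[0.02,-0.02,0,-0.03,0.025,-0.3,1],[0,0,0,0,0,-0.3,1],[0,0,0,0,0,0,1]]])

```text
time_s: 6.6
tcp_pos: [0.49, 0.0359, 0.1326]
ee_rot: [[0.008, -0.34, -0.94], [0.002, -0.94, 0.34], [-1.0, -0.005, -0.007]]
wrist_force: [-0.1, -0.4, -0.2]
gripper_width: 1.0
```

```bash
cat > avg.py <<'E'
from station import r, viewer
from h import *
P=[];X=[];F=[]
for i in range(4):
    viewer.capture('wrist'); s=r.sense(); P.append(s['tcp_pos']); X.append(s['ee_rot'].ravel()); F.append(s['wrist_force'])
P=np.array(P); print(P.round(4).tolist()); m=P.mean(0); x=np.mean(X,0).reshape(3,3)
print('mean',m.round(4),'rot',x.round(4).tolist(),'F',np.mean(F,0).round(2),'t',s['time_s'],'g',s['gripper_width'])
tip=m[:2]+.055*x[:2,0]; print('grasp local mm',(R0@(tip-c0)*1000).round(2),'yaw',np.degrees(np.arctan2(-x[0,1],-x[1,1])))
E
python3 avg.py
```

```text
[[0.4907, 0.0362, 0.1335], [0.4908, 0.0362, 0.1336], [0.4907, 0.0362, 0.1336], [0.4905, 0.0361, 0.1334]]
mean [0.4907 0.0362 0.1335] rot [[0.0106, -0.3403, -0.9403], [0.0032, -0.9403, 0.3403], [-0.9999, -0.0066, -0.0089]] F [ 0.28 -0.01  0.18] t 6.8 g 0.9954771533878214
grasp local mm [-23.91   3.26] yaw 19.893200840594616
```

Emit:
move_arm(series=[[[-0.02,0.07,0,-0.06,-0.03,0,1],[0,0,0,0,0,0,1],[0,0,0,0,0,0,1]]])

```text
time_s: 7.18
tcp_pos: [0.4872, 0.0344, 0.1349]
ee_rot: [[0.003, -0.34, -0.94], [0.001, -0.94, 0.34], [-1.0, -0.002, -0.002]]
wrist_force: [0.7, -0.9, -0.9]
gripper_width: 1.002
```

```bash
python3 avg.py
```

```text
[[0.4871, 0.0344, 0.1348], [0.4871, 0.0344, 0.1347], [0.4871, 0.0344, 0.1347], [0.4871, 0.0343, 0.1346]]
mean [0.4871 0.0344 0.1347] rot [[0.0022, -0.3404, -0.9403], [0.0011, -0.9403, 0.3404], [-1.0, -0.0018, -0.0017]] F [0.27 0.02 0.06] t 7.375 g 0.9984657137127081
grasp local mm [-27.02   0.08] yaw 19.901499018603133
```

Well centred. Descend to TCP z ≈ 0.109 in small steps.

Emit:
move_arm(series=[[[0,0,0,0,0,-0.15,1],[0,0,0,0,0,-0.15,1],[0,0,0,0,0,-0.12,1],[0,0,0,0,0,0,1],[0,0,0,0,0,0,1]]])

```text
time_s: 8.0
tcp_pos: [0.4867, 0.0342, 0.1066]
ee_rot: [[-0.0, -0.34, -0.94], [0.0, -0.94, 0.34], [-1.0, -0.0, 0.0]]
wrist_force: [-0.5, 0.5, 0.3]
gripper_width: 1.001
```

```bash
python3 avg.py
```

```text
[[0.4866, 0.0342, 0.1067], [0.4867, 0.0342, 0.1068], [0.4867, 0.0342, 0.1069], [0.4867, 0.0342, 0.107]]
mean [0.4867 0.0342 0.1069] rot [[0.0003, -0.3405, -0.9403], [0.0004, -0.9403, 0.3405], [-1.0, -0.0004, -0.0001]] F [ 0.04 -0.47  0.13] t 8.2 g 1.000523840854228
grasp local mm [-27.47  -0.27] yaw 19.905969327702376
```

Emit:
move_arm(series=[[[0,0,0,0,0,0,0],[0,0,0,0,0,0,0],[0,0,0,0,0,0,0],[0,0,0,0,0,0,0],[0,0,0,0,0,0,0],[0,0,0,0,0,0,0]]])

```text
time_s: 8.95
tcp_pos: [0.4872, 0.0346, 0.1081]
ee_rot: [[0.002, -0.34, -0.94], [0.001, -0.94, 0.34], [-1.0, -0.002, -0.002]]
wrist_force: [-0.5, 0.7, -0.5]
gripper_width: 0.528
```

```bash
python3 avg.py
```

```text
[[0.4873, 0.0346, 0.1081], [0.4873, 0.0346, 0.1081], [0.4872, 0.0346, 0.1081], [0.4873, 0.0346, 0.1081]]
mean [0.4873 0.0346 0.1081] rot [[0.0024, -0.3401, -0.9404], [0.0012, -0.9404, 0.3402], [-1.0, -0.0019, -0.0019]] F [-0.82  0.74  1.98] t 9.15 g 0.5262272852427305
grasp local mm [-26.96   0.36] yaw 19.88588039361293
```

Emit:
move_arm(series=[[[0,0,0,0,0,0.1,0],[0,0,0,0,0,0.1,0]]])

```text
time_s: 9.4
tcp_pos: [0.4862, 0.0342, 0.1194]
ee_rot: [[-0.001, -0.341, -0.94], [0.0, -0.94, 0.341], [-1.0, 0.0, 0.001]]
wrist_force: [0.9, 1.6, -3.6]
gripper_width: 0.526
```

Emit:
move_arm(series=[[[0,0,0,0,0,0.1,0],[0,0,0,0,0,0.1,0],[0,0,0,0,0,0.1,0],[0,0,0,0,0,0.1,0]]])

```text
time_s: 9.9
tcp_pos: [0.4859, 0.0341, 0.1449]
ee_rot: [[-0.001, -0.341, -0.94], [0.0, -0.94, 0.341], [-1.0, 0.0, 0.001]]
wrist_force: [-0.6, -0.1, -2.5]
gripper_width: 0.527
```

```bash
python3 avg.py; python3 - <<'E'
from station import viewer
import cv2
p,d=viewer.capture('scene'); a=p[130:330,180:420,::-1]; cv2.imwrite('pics/s3.png',cv2.resize(a,None,fx=3,fy=3,interpolation=cv2.INTER_CUBIC))
E
```

```text
[[0.4864, 0.0342, 0.1457], [0.4864, 0.0342, 0.1453], [0.4861, 0.0342, 0.1449], [0.4859, 0.0341, 0.1445]]
mean [0.4862 0.0342 0.1451] rot [[-0.0, -0.3409, -0.9401], [0.0008, -0.9401, 0.3409], [-1.0, -0.0007, 0.0003]] F [-0.04  0.21 -2.47] t 10.1 g 0.5295140606514919
grasp local mm [-27.94  -0.45] yaw 19.93064924827338
```

View pics/s3.png

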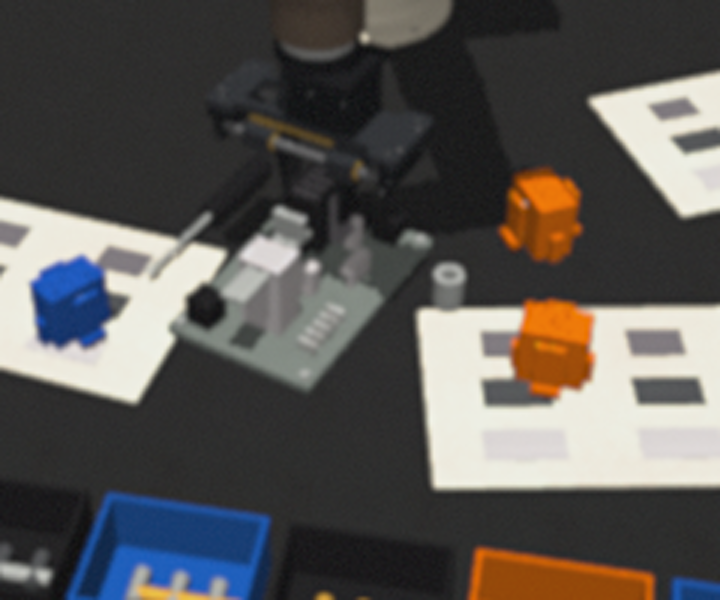

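Emit:
move_arm(series=[[[0,0,0,0,0,0.25,0],[0,0,0,0,0,0.25,0],[0,0,0,0,0,0.25,0],[0,0,0,0,0,0.2,0],[0,0,0,0,0,0.05,0],[0,0,0,0,0,0,0],[0,0,0,0,0,0,0],[0,0,0,0,0,0,0],[0,0,0,0,0,0,0]]])

```text
time_s: 11.28
tcp_pos: [0.4832, 0.0332, 0.2021]
ee_rot: [[-0.011, -0.342, -0.94], [-0.002, -0.94, 0.342], [-1.0, 0.006, 0.01]]
wrist_force: [-0.2, -0.9, -2.8]
gripper_width: 0.53
```

```bash
python3 avg.py; python3 - <<'E'
from station import viewer
import cv2
p,d=viewer.capture('scene'); a=p[130:330,180:420,::-1]; cv2.imwrite('pics/s4.png',cv2.resize(a,None,fx=3,fy=3,interpolation=cv2.INTER_CUBIC))
p,d=viewer.capture('wrist');cv2.imwrite('pics/w4.png',p[:,:,::-1])
E
```

```text
[[0.4832, 0.0332, 0.2021], [0.4832, 0.0332, 0.2022], [0.4833, 0.0332, 0.2023], [0.4833, 0.0332, 0.2024]]
mean [0.4832 0.0332 0.2023] rot [[-0.0107, -0.3422, -0.9396], [-0.0023, -0.9396, 0.3422], [-0.9999, 0.0058, 0.0093]] F [ 0.26 -0.   -2.49] t 11.475 g 0.5302735617104353
grasp local mm [-30.89  -2.72] yaw 20.009107471181817
```

View pics/s4.png

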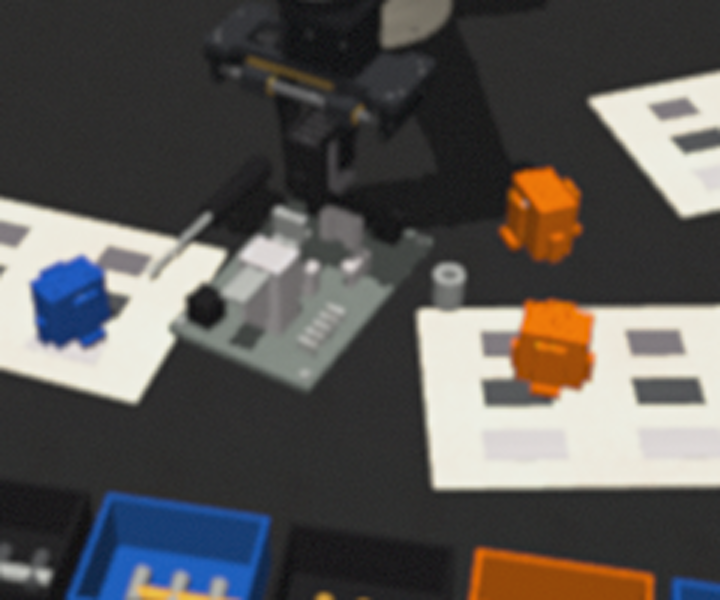

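View pics/w4.png

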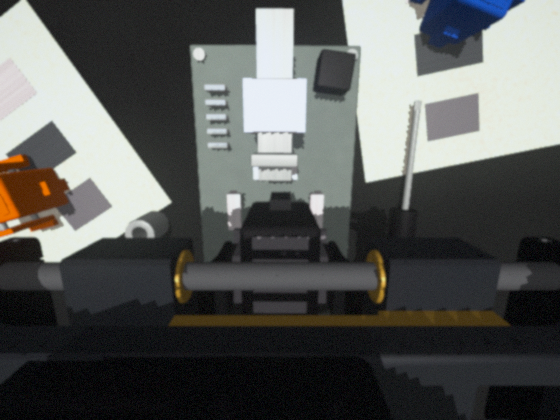

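Emit:
move_arm(series=[[[0.016,-0.07,0,0.06,0.02,0.09,0],[0,0,0,0,0,0,0],[0,0,0,0,0,0,0],[0,0,0,0,0,0,0],[0,0,0,0,0,0,0]]])

```text
time_s: 12.2
tcp_pos: [0.4872, 0.0346, 0.2085]
ee_rot: [[0.001, -0.342, -0.94], [0.0, -0.94, 0.342], [-1.0, -0.001, -0.0]]
wrist_force: [0.1, 0.7, -2.5]
gripper_width: 0.527
```

```bash
python3 avg.py; python3 - <<'E'
from station import viewer
from h import *
k=viewer.camera_params('wrist');p,d=viewer.capture('wrist'); report(d,k)
E
```

```text
[[0.4872, 0.0346, 0.2085], [0.4872, 0.0346, 0.2085], [0.4872, 0.0346, 0.2085], [0.4873, 0.0346, 0.2085]]
mean [0.4872 0.0346 0.2085] rot [[0.0006, -0.3422, -0.9396], [0.0004, -0.9396, 0.3422], [-1.0, -0.0006, -0.0004]] F [ 0.49  0.17 -2.88] t 12.4 g 0.5282275131498824
grasp local mm [-27.05   0.27] yaw 20.008357766244576
tab 547 [[21.7, -14.1], [25.2, -0.2], [29.0, 14.3]] 0.1043
   rect [16.1 -0.2] [25.9 29.4] 0.0
guide 3063 [[44.0, -20.3], [60.7, -0.2], [76.4, 19.9]] 0.0838
   rect [60.3 -0.2] [34.1 42.1] 0.2
catchL 0
catchR 0
cartop 0
ledgeL 363 [[-38.0, 32.2], [-22.5, 38.4], [-9.9, 44.0]] 0.0309
   rect [-24.7  38.2] [30.3 12.2] 0.3
ledgeR 337 [[-37.1, -43.5], [-21.6, -38.4], [-10.0, -31.8]] 0.0308
   rect [-24.1 -37.8] [12.  28.5] 89.8
```

Still, upright, 100 mm lift, strip still at its stop (tab at 25.2 mm). Handing in.

```bash
python3 -c "
from station import r
print(r.finish_job()); print(r.sense()['tcp_pos'],r.sense()['gripper_width'])"
```

```text
the job is handed in; nothing more can be done
None
the job is handed in; nothing more can be done
```

The job is handed in at about 12.5 s of the 48 s allowed, with the carrier lifted out and held. No verdict was reported.

**Strip:** I pushed the tab with the closed fingers for about 48 mm. The push force then jumped from about 3 N to about 30 N. One more small nudge gave no further movement, so I took that as the stop. The tab was still in the same place when I measured it at the end.

**Carrier:** I pinched both catches and lifted in small steps.
- The gripper opening stayed at about 46 mm. Two fully pressed catches should measure 48 mm, and I put the 2 mm difference down to pad give or the opening scale. The hooks came free with no extra force.
- It ended with the TCP 100 mm above the gripping height and less than 0.1° off vertical. It was steady over four readings, with about 2.5 to 2.9 N of weight on the wrist.

**Disagreements:** The top and wrist cameras differed by 2 to 3 mm along the fuse box's x axis. I aimed between them, which stays within the width of the catch faces. The arm drifted a few mm and about 0.6° during the last part of the lift, already above the guides. I corrected that before handing in.

**Other objects:** In the last scene and wrist pictures, the relay, socket, screwdriver and the look-alikes beside the box looked undisturbed. I did not check the rest of the trolley again at the end, but the arm did not work near it.

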